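Proof-pull a glued hanging loop with a spring tension gauge

TASK

Proof-load the wire loop glued into the edge of the wooden plaque in the vice: lift the tension gauge out of its cradle by its case, lay it flat on the worktop with its hook down inside the loop and let go, then take it by its black pull grip and draw it away from the plaque until the pointer is level with the set marker. Hold it there for a good two seconds without going past, ease the grip back home instead of letting it snap, and leave the gauge lying hooked in the loop, with the drag pointer left at the marker as the record. Leave the other things on the worktop where they are.

Things in the scene. Friction and masses are not known exactly. Their poses are not given: they have to be found in the camera images.
- gauge: Spring tension gauge lying flat, loose, 0.28 kg: grey case 110 long, 30 wide (grasp across), 25 mm high, steel hook at one end, black pull grip at the other. Origin: centre of the case's underside; +x to the hook, -x to the grip, z up. Starts in its cradle, underside 6 mm over the worktop. Pointers and marker stand up to 7 mm above the case, within its width; keep the fingers off them.
- hook_tip (a point): Lower end of the hook's tongue, at gauge x +80.5 mm, 6 mm above the underside. The hook: an arm 12 mm wide, 5 mm thick, 19 to 24 mm above the underside, leaves the case's front (x +58 mm) and ends in a tongue turned straight down, 12 mm wide, 5 mm thick (x 78 to 83 mm), reaching down to 4 mm above the underside.
- grip_mid (a point): Middle of the pull grip's waist: gauge x -91 mm when home, 12.5 mm above the underside. The grip is a black block 22 mm high with a waist 16 mm wide (across the gauge) and 30 mm long between flared ends 30 mm wide; taken across the waist, the flared end keeps the fingers from slipping. It slides out along gauge -x against a spring.
- grip (a joint): How far the grip is pulled out of the case (m), 0 = home, at most 0.046. Spring force about 1.6 N at home plus 0.2 N per mm; let go, it snaps back.
- pointer (a point): The gauge's pointer: black bar across the middle of the scale, fixed to the grip; 40 mm from the gauge's origin along its +x with the grip home, and it moves towards -x as the grip is pulled.
- drag (a joint): Drag (peak) pointer: steel needle beside the pointer, on the gauge's -y side, pushed along by the pointer and staying by friction at the farthest point reached. Value in m on the same zero as joint grip; starts at 0 to 0.006. It does not come back by itself.
- drag_needle (a point): Needle of the drag pointer, on top of the case on the gauge's -y side; level with the pointer (same gauge x) while being pushed by it.
- marker (a joint): Where the set marker stands (m), on the same zero as joint grip: the pointer is level with the marker when the two values are equal; 0.018 to 0.034. Stiff.
- mark (a point): Nose of the set marker: small aluminium block 6x6 mm with a thin nose and a black line, on top of the case on the gauge's +y side. Axes as the gauge's: +x to the hook end.
- loop (a point): Middle of the opening of the wire loop: a level U of 5 mm wire, 14 mm above the worktop, standing out from the edge of the wooden plaque in the vice. x points into the plaque (the loop points to -x), z up. The crossbar's axis lies at x -13 mm, the plaque's edge at x +13 mm (23.5 mm clear between); 36 mm clear along y.
- vice: Small grey bench vice, screwed down, 40 mm high, 88 mm deep (x), its screw on its +y side ending 92 mm from the origin; a wooden plaque 90x60x19 mm lies flat in its jaws. Origin on the worktop under the plaque's centre; -x is the side with the wire loop (crossbar 71 mm from the origin).
- cradle: Fitted wooden cradle, fixed: board 228x74x6 mm; two cheeks and an end wall, 35 mm high, stand close round the pull grip (it cannot be taken there); two low saddles, 17 mm high, beside the case near its hook end. Origin on the worktop under the gauge's starting origin; x along the gauge.
- white_glue: Bystander: white glue bottle with cone cap, 35 mm across, 84 mm high, standing. Origin: centre of its underside.
- tape_roll: Bystander: roll of masking tape lying flat, 44 mm across, 30 mm high. Origin: centre of its underside.
- nippers: Bystander: sprue nippers lying flat, 144x78x15 mm. Origin: centre of its underside.
- paint_jar: Bystander: paint jar, 30 mm across, 39 mm high, standing. Origin: centre of its underside.
- putty_tube: Bystander: putty tube lying flat, 34x101x21 mm. Origin: centre of its underside.
- magnifier_lamp: Obstacle, fixed: round magnifier lamp on a white foot and a curved stem, about 280 mm high and 130 mm across at the head, between the robot's starting place and the work; pass nearer to the robot or higher. Origin: under its foot on the worktop. A brush carousel about as high stands right behind its far side.

How it is judged (in metres and radians):
On the way, in this order (a step that is already met when the one before it is completed fails the run):
1. the gauge lies flat on the worktop with its hook's tongue down inside the wire loop, grip home, let go by the fingers (x of hook_tip in the frame of loop between -0.0125 and 0.013 m and y of hook_tip in the frame of loop between -0.018 and 0.018 m and z of hook_tip in the frame of loop between -0.016 and -0.003 m and angle between gauge's own z axis and vertical below 0.08 rad and height (world z) of gauge below 0.006 m and value of joint grip below 0.003 m and contact force between the fingers and gauge below 0.05 N), for 0.2 s.
2. hooked in the loop and held by the fingers, the grip is pulled until the pointer is within 3 mm of the set marker, and held there for 1.5 s (x of hook_tip in the frame of loop between -0.0125 and 0.013 m and y of hook_tip in the frame of loop between -0.018 and 0.018 m and z of hook_tip in the frame of loop between -0.016 and -0.003 m and x of pointer in the frame of mark between -0.003 and 0.003 m and contact force between the fingers and gauge above 0.5 N), for 1.5 s.
At the end, for the whole second after the job is handed in: The gauge lies flat on the worktop, at rest and released, its hook's tongue still down inside the wire loop; the grip is home (within 3 mm); the drag pointer stands within 3 mm of the set marker (all of step 1 and x of drag_needle in the frame of mark between -0.003 and 0.003 m and linear speed of gauge below 0.01 m/s); the robot touches nothing.
It fails at once if the drag pointer is driven more than 3 mm past the set marker (x of drag_needle in the frame of mark below -0.003 m).
It fails at once if the grip snaps back (faster than 0.5 m/s) (velocity of joint grip below -0.5 m/s).
It fails at once if a bystander is moved more than 30 mm (distance of any of white_glue, tape_roll, nippers, paint_jar, putty_tube from where it was at the start of the episode above 0.03 m).
It also fails if it takes over 67 s, if anything falls off the work surface, if the arm or the gripper's body presses on something with over 40 N, if the wrist force passes 120 N, or if a joint passes its speed limit or range.

ROBOT

A 7-joint arm with a two-finger parallel gripper is mounted at the origin on a cart in front of the work surface, level with it; the furniture and walls round the work are solid. World frame = base frame: x ahead of the robot, y to its left, z up, the work surface at z = 0. Lengths are in mm, angles in rad, forces in N, time in s.
With the tool pointing down it reaches from about 425 to 875 mm from the base axis. Payload 4.7 kg.
Tool frame: the origin (TCP) lies midway between the tips of the shut fingers; the grasp point (between the pads) lies 19 mm behind it; z points along the fingers, y is the line along which they close (so a half turn about z gives the same grasp; the last joint's range is limited). The gripper opens to 85 mm and grips with 20 to 120 N. Pads are 22 mm wide; open, the fingers measure 114 mm over their backs; the gripper's body (76 mm by 85 mm) begins 54 mm behind the grasp point. The pads swing forward as they close: fully open they stand 13 mm farther back than shut.
Start: joints at [1.17, 0.321, -0.07, 1.45, 0.023, 1.371, -0.057], TCP at [261.937, -594.906, 231.349] pointing down, gripper open.
Joint ranges: [-2.86, 2.86], [-0.3, 2.09], [-1.38, 1.24], [0.06, 2.45], [-1.56, 4.7], [0.09, 2.05], [-2.69, 2.69]. Speed limits (rad/s): [2.57, 2.57, 3.14, 3.14, 3.14, 3.14, 3.14].

INTERFACE

Orientations are given as a unit quaternion [w, x, y, z].
In Python, from plant import robot, imaging, order gives the robot as it stands.
- The arm moves only by the tool servo_tool, never from a script. Its argument "plan" is one flat list of numbers, 7 for each row, row after row: the shift along the tool's x, y, z scaled (see below), then the turn, a rotation vector about the tool's x, y, z scaled (see below), then the opening, from 0 (shut) to 1 (fully open). In form: [tx, ty, tz, rx, ry, rz, hand, tx, ty, tz, rx, ry, rz, hand, ...]. A call has 1 to 8 rows; each row shifts and turns the commanded pose from where the row before left it, along the tool's axes as they then stand; what a row does not reach is not made up. The controller multiplies each number of a shift by 0.5 m and each number of a turn by pi rad. A row lasts 1/8 s, in which the tool goes at most 62.5 mm and 10.7 degrees, less where a joint would pass 70% of its speed; a pose out of reach is approached as far as the arm can. A call with a number of a shift or a turn outside -1 to 1 is refused whole. A call with a gripper value outside its range is refused whole. The fingers move at their own pace and stop on an object; "grip_force" is the grip in N (left out, the last holds). Time passes only in rows, so rows that do not move let the fingers close. It gives the time, the measured TCP pose, the force, the opening and the grip force at its end, in the units of the state.
- robot.get_state(): the state, without advancing time (a new reading comes with each control period).
- imaging.camera(name): name is "side" or "top" or "wrist"; returns the picture (480x640x3 uint8, blue, green, red); there is no depth.
- imaging.camera_params(name): a dict with "intrinsics" (3x3 intrinsics, pixels), "k1" (the pictures are not rectified: a ray, as slopes to the right and down, at radius r is drawn at 1 + k1 r^2 times it, then the intrinsics apply), "R" (3x3) and "t" (3): a world point X has camera coordinates R X + t. Camera axes: x right, y down, z forward; pixel columns grow to the right and rows downward; lengths in mm; the calibration is good to about 2 mm. A picture is of the moment at which its call begins: read the wrist's pose just before it. camera_params takes no time and is no camera call; for the wrist camera it gives the pose at the moment of the call.
- order.job_done(): hands the job in; it is judged then, once.
The state is a dict: "time_s": time; "qpos": joint angles; "joint_velocities": joint speeds; "joint_torque": joint torques, N m; "eef_pos": TCP position; "tool_rot": TCP orientation; "wrist_force": force on the tool from outside, world axes, zero at the start; "ft_torque": the same for the moment, N m; "width": opening from 0.0 (shut) to 1.0 (fully open); "grip_force": force on a finger pad.
Only numpy, scipy, OpenCV 4.12 (cv2) and the standard library are available. Lean on these libraries where they do the work, as an engineer would, in place of code of your own. Each camera call takes 0.05 s, during which the arm holds its last target. There are 200 camera calls.

## Working session

There is one attempt and no reset: what is moved stays moved. The work goes in short steps, Python scripts to look and compute and a tool call to move; the robot and the scene stay as the last step left them, time stands still between calls to the robot, and variables do not carry over. Pictures are saved under pics/ and viewed, at most 10 in all, crops included, and the job is handed in when it is done.

Besides the shell and the picture viewer there is one more tool, called after ">>>" by a JSON object that holds its "name" and its "arguments". servo_tool: Moves the arm, as the interface text tells. Its arguments: {"type":"object","properties":{"plan":{"type":"array"},"grip_force":{"type":"number"}},"required":["plan"]}

```bash
mkdir -p pics
python3 - <<'E'
from plant import robot, imaging, order
import cv2,numpy as np
s=robot.get_state();print(s)
for n in("top","side","wrist"):
    p=imaging.camera_params(n);print(n,np.array(p["intrinsics"]).round(1).tolist(),p["k1"],np.array(p["R"]).round(3).tolist(),np.array(p["t"]).round(1).tolist())
    cv2.imwrite(f"pics/{n}0.png",imaging.camera(n))
E
```

```text
{'time_s': 0.0, 'qpos': array([ 1.17011132,  0.32185987, -0.07005416,  1.45165549,  0.02261184,
        1.3707697 , -0.05688357]), 'joint_velocities': array([-1.69698168e-03,  3.01170379e-04,  8.33433721e-05,  2.24517328e-04,
        2.62361197e-04,  5.76477529e-04,  5.52192484e-04]), 'joint_torque': array([ 2.84669268e-04, -4.93582606e+01, -3.82020297e-01, -3.14338088e+01,
        1.29620510e-02,  1.11784684e-02, -1.73407392e-05]), 'eef_pos': array([ 261.67071314, -594.43556048,  230.20909362]), 'tool_rot': array([-9.18814128e-04,  9.78568652e-01,  2.05918637e-01, -2.52937985e-04]), 'wrist_force': array([-0.49419951,  0.46907767,  0.72532779]), 'ft_torque': array([-0.0457541 ,  0.02206474,  0.02801988]), 'grip_force': 0.0, 'width': 0.9954291262106735}
top [[591.7, 0.0, 319.8], [0.0, 591.7, 234.6], [0.0, 0.0, 1.0]] -0.056542136183498175 [[0.011, -1.0, -0.005], [-0.991, -0.01, -0.132], [0.131, 0.006, -0.991]] [-22.8, 562.7, 1052.5]
side [[512.2, 0.0, 322.8], [0.0, 512.2, 244.2], [0.0, 0.0, 1.0]] -0.14827677034021353 [[0.996, -0.09, -0.012], [-0.068, -0.654, -0.754], [0.06, 0.751, -0.657]] [-539.0, 66.4, 1037.4]
wrist [[375.8, 0.0, 318.5], [0.0, 375.8, 240.4], [0.0, 0.0, 1.0]] 0.020507057048610677 [[0.403, -0.915, -0.002], [-0.867, -0.382, 0.321], [-0.294, -0.128, -0.947]] [-648.8, -41.5, 382.3]
```

View pics/top0.png

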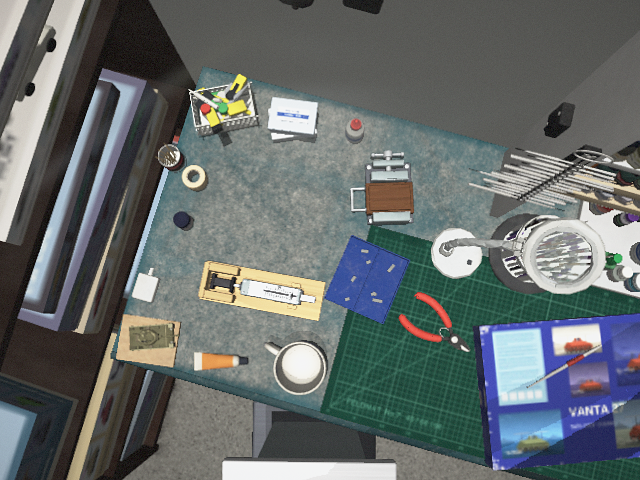

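View pics/side0.png

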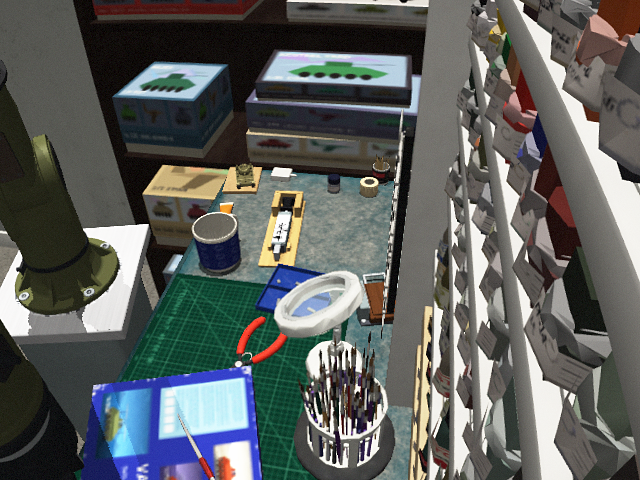

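The top view shows the cradle with the gauge from (200,265) to (325,318), hook to the right. The wire loop is at about (358,200) left of the plaque (390,197), and the lamp is at (560,255). The mug sits at (300,368).

```bash
cat > h.py <<'E'
from plant import robot, imaging, order
import cv2,numpy as np
from scipy.spatial.transform import Rotation as Ro
def cam(n):
    p=imaging.camera_params(n); return [np.array(p[k]) for k in("intrinsics","k1","R","t")]
def ray(c,px):
    K,k1,R,t=c
    d=np.array([(px[0]-K[0,2])/K[0,0],(px[1]-K[1,2])/K[1,1]]);u=d.copy()
    for _ in range(10): u=d/(1+k1*(u@u))
    return -R.T@t, R.T@np.array([u[0],u[1],1])
def onz(c,px,z):
    o,d=ray(c,px);return o+d*(z-o[2])/d[2]
def proj(c,X):
    K,k1,R,t=c;q=R@np.array(X,float)+t;u=q[:2]/q[2];u=u*(1+k1*(u@u));return K[:2,:2]@u+K[:2,2]
def tool(s=None):
    s=s or robot.get_state();w,x,y,z=s["tool_rot"];return s["eef_pos"],Ro.from_quat([x,y,z,w]).as_matrix()
def yaw(R): return np.arctan2(R[1,0],R[0,0])
E
python3 - <<'E'
from h import *
c=cam("top")
for n,p,z in[("crTL",(203,262),6),("crTR",(326,283),6),("crBR",(320,320),6),("crBL",(197,300),6),("loop",(358,200),14),("plaqueTL",(367,183),30),("plBL",(368,212),30),("plTR",(412,182),30),("mug",(300,365),90),("tape",(194,177),30),("jar",(182,220),39),("glue",(355,130),40),("hookend",(314,298),28),("case L",(243,286),31),("caseR",(303,297),31),("lamp",(565,255),270)]:
    print(n,onz(c,p,z).round(0))
P,R=tool();print(R.round(2))
w=cam("wrist");print("cam off in tool",R.T@(-w[2].T@w[3]-P),"cam z in tool",(R.T@w[2].T).round(2).tolist())
im=cv2.imread("pics/top0.png");cr=im[160:330,180:430];cv2.imwrite("pics/c.png",cv2.resize(cr,None,fx=3.2,fy=3.2,interpolation=cv2.INTER_CUBIC))
E
```

```text
crTL [513. 203.   6.]
crTR [476. -30.   6.]
crBR [407. -19.   6.]
crBL [441. 212.   6.]
loop [633. -89.  14.]
plaqueTL [ 662. -105.   30.]
plBL [ 607. -106.   30.]
plTR [ 665. -189.   30.]
mug [331.  14.  90.]
tape [671. 221.  30.]
jar [587. 238.  39.]
glue [762. -81.  40.]
hookend [447.  -8.  28.]
case L [467. 123.  31.]
caseR [448.  12.  31.]
lamp [ 506. -374.  270.]
[[ 0.92  0.4  -0.  ]
 [ 0.4  -0.92  0.  ]
 [-0.   -0.   -1.  ]]
cam off in tool [  83.22009319   -0.23339443 -143.91828065] cam z in tool [[-0.0, -0.95, -0.32], [1.0, -0.0, -0.0], [0.0, -0.32, 0.95]]
```

View pics/c.png

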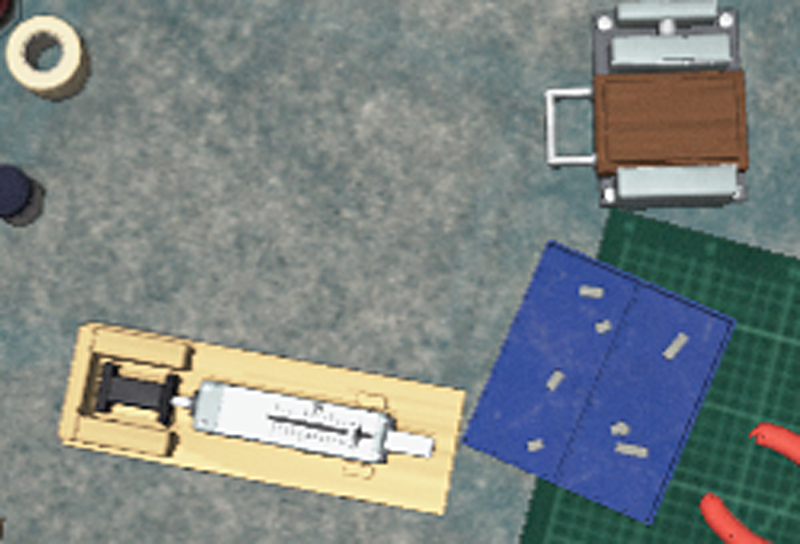

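The crop shows the gauge hook end towards image right, the grip inside the cheeks, and the loop level with the plaque's left edge. Next I'll lift and go over, passing on the robot's side of the lamp.

```bash
cat >> h.py <<'E'
def Rdown(y): c,s=np.cos(y),np.sin(y);return np.array([[c,s,0],[s,-c,0],[0,0,-1]])
def plan(Pt,yt,n,P=None,R=None):
    """n equal rows from the measured (or given) pose to Pt, yaw yt (deg); returns rows and prints them"""
    P0,R0=tool(); P=P0 if P is None else np.array(P,float); R=R0 if R is None else R
    Rt=Rdown(np.radians(yt)); d=Ro.from_matrix(R.T@Rt).as_rotvec()/n; st=(np.array(Pt,float)-P)/n
    for i in range(n):
        print(np.r_[R.T@st/500,d/np.pi].round(4).tolist()); R=R@Ro.from_rotvec(d).as_matrix()
    return np.array(Pt,float),Rt
E
python3 - <<'E'
from h import *
P,R=plan([290,-500,340],32,3)
P,R=plan([455,60,300],82,13,P,R)
plan([455,60,180],82,3,P,R)
E
```

```text
[0.0426, -0.0502, -0.073, -0.0002, -0.0, -0.0152]
[0.045, -0.0481, -0.073, -0.0002, -0.0, -0.0152]
[0.0472, -0.0458, -0.073, -0.0002, -0.0, -0.0152]
[0.0672, -0.0596, 0.0062, 0.0, 0.0, -0.0214]
[0.071, -0.055, 0.0062, 0.0, 0.0, -0.0214]
[0.0746, -0.0501, 0.0062, 0.0, 0.0, -0.0214]
[0.0777, -0.045, 0.0062, 0.0, 0.0, -0.0214]
[0.0806, -0.0397, 0.0062, 0.0, 0.0, -0.0214]
[0.0831, -0.0342, 0.0062, 0.0, 0.0, -0.0214]
[0.0852, -0.0285, 0.0062, 0.0, 0.0, -0.0214]
[0.0869, -0.0227, 0.0062, 0.0, 0.0, -0.0214]
[0.0882, -0.0169, 0.0062, 0.0, 0.0, -0.0214]
[0.0892, -0.0109, 0.0062, 0.0, 0.0, -0.0214]
[0.0897, -0.0049, 0.0062, 0.0, 0.0, -0.0214]
[0.0898, 0.0011, 0.0062, 0.0, 0.0, -0.0214]
[0.0895, 0.0072, 0.0062, 0.0, 0.0, -0.0214]
[0.0, 0.0, 0.08, 0.0, 0.0, 0.0]
[0.0, 0.0, 0.08, 0.0, 0.0, 0.0]
[0.0, 0.0, 0.08, 0.0, 0.0, 0.0]
```

>>> {"name": "servo_tool", "arguments": {"plan": [0.043,-0.05,-0.073,0,0,-0.015,1,0.045,-0.048,-0.073,0,0,-0.015,1,0.047,-0.046,-0.073,0,0,-0.015,1,0.067,-0.06,0.006,0,0,-0.021,1,0.071,-0.055,0.006,0,0,-0.021,1,0.075,-0.05,0.006,0,0,-0.021,1,0.078,-0.045,0.006,0,0,-0.021,1,0.081,-0.04,0.006,0,0,-0.021,1]}}

```text
time_s: 1.15
eef_pos: [355.0, -283.0, 325.6]
tool_rot: [0.0, 0.903, 0.43, -0.0]
wrist_force: [0.1, -0.1, -0.1]
width: 1.001
grip_force: 0.0
```

>>> {"name": "servo_tool", "arguments": {"plan": [0.083,-0.034,0.006,0,0,-0.022,1,0.085,-0.028,0.006,0,0,-0.022,1,0.087,-0.023,0.006,0,0,-0.022,1,0.088,-0.017,0.006,0,0,-0.022,1,0.089,-0.011,0.006,0,0,-0.022,1,0.09,-0.005,0.006,0,0,-0.022,1,0.09,0.001,0.006,0,0,-0.022,1,0.09,0.007,0.006,0,0,-0.022,1]}}

```text
time_s: 2.15
eef_pos: [456.6, 61.5, 301.6]
tool_rot: [0.0, 0.751, 0.66, -0.0]
wrist_force: [0.9, 1.0, -0.9]
width: 1.001
grip_force: 0.0
```

>>> {"name": "servo_tool", "arguments": {"plan": [0,0,0.08,0,0,0,1,0,0,0.08,0,0,0,1,0,0,0.08,0,0,0,1,0,0,0,0,0,0,1]}}

```text
time_s: 2.65
eef_pos: [454.1, 59.9, 179.3]
tool_rot: [-0.002, 0.752, 0.659, -0.002]
wrist_force: [0.7, 0.1, -0.3]
width: 1.001
grip_force: 0.0
```

Run:
```python
from h import *
s=robot.get_state();P,R=tool(s);print(s["time_s"],P,np.degrees(yaw(R)),s["qpos"].round(2))
c=cam("wrist");np.save("w1.npy",np.array(c,dtype=object),allow_pickle=True)
cv2.imwrite("pics/w1.png",imaging.camera("wrist"))
```

```text
2.65 [454.11028554  59.91356419 179.26086682] 82.47147301355952 [ 0.61 -0.03 -0.78  1.95 -0.02  1.22 -0.29]
```

View pics/w1.png

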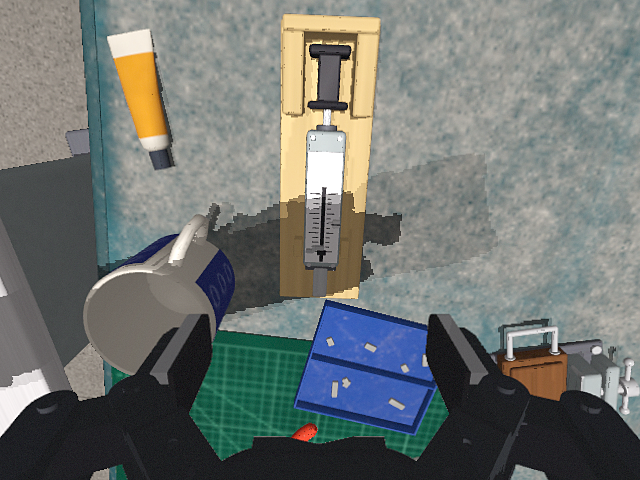

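The wrist view shows the gauge case from (327,130) at the rear to (322,268) at the front. The wire loop's crossbar runs (503,331)–(556,326), with the plaque edge at about (500–567,350).

Run:
```python
from h import *
c=np.load("w1.npy",allow_pickle=True)
A=onz(c,(326.5,129),31);B=onz(c,(322,268),31);d=B-A
print("rear",A.round(1),"front",B.round(1),np.linalg.norm(d),"yaw",np.degrees(np.arctan2(d[1],d[0])),"mid",((A+B)/2).round(1))
for p in[(308,130),(346,130),(304,268),(341,268)]: print(onz(c,p,31).round(1))
for n,p in [("waist",(328,78)),("hookend",(320,294))]: print(n,onz(c,p,28).round(1))
for p in [(504,331),(555,327)]: print("bar",onz(c,p,14).round(1))
t=cam("top")
# top-camera loop corners from the 3.2x crop
for p in [(551,93),(551,163),(596,96),(596,160)]: print("topbar",onz(t,(180+p[0]/3.2,160+p[1]/3.2),14).round(1))
for p in [(595,73),(595,170),(747,70),(747,172)]: print("plaque",onz(t,(180+p[0]/3.2,160+p[1]/3.2),24).round(1))
for p in [(194,383),(190,429),(388,413),(380,462),(434,447)]: print("topcase",onz(t,(180+p[0]/3.2,160+p[1]/3.2),31).round(1))
im=cv2.imread("pics/w1.png");cv2.imwrite("pics/w1c.png",np.hstack([cv2.resize(im[120:300,280:370],None,fx=3.3,fy=3.3,interpolation=cv2.INTER_CUBIC),cv2.resize(im[300:420,480:640],None,fx=3.1,fy=4.95,interpolation=cv2.INTER_CUBIC)]))
```

```text
rear [468.9 130.3  31. ] front [451.2  19.6  31. ] 112.15965327003398 yaw -99.07470543644165 mid [460.1  75.   31. ]
[455.2 131.4  31. ]
[483.2 127.7  31. ]
[436.2  21.5  31. ]
[467.1  17.5  31. ]
waist [474.4 164.9  28. ]
hookend [446.2  -5.8  28. ]
bar [611.2 -72.7  14. ]
bar [657.5 -74.1  14. ]
topbar [653.9 -77.6  14. ]
topbar [611.7 -77.7  14. ]
topbar [ 652.4 -104.4   14. ]
topbar [ 613.8 -104.3   14. ]
plaque [ 664.1 -103.    24. ]
plaque [ 606.1 -103.    24. ]
plaque [ 666.9 -192.8   24. ]
plaque [ 605.8 -192.1   24. ]
topcase [478.8 127.5  31. ]
topcase [452.4 129.1  31. ]
topcase [462.8  15.8  31. ]
topcase [434.9  20.   31. ]
topcase [443.7 -10.7  31. ]
```

View pics/w1c.png

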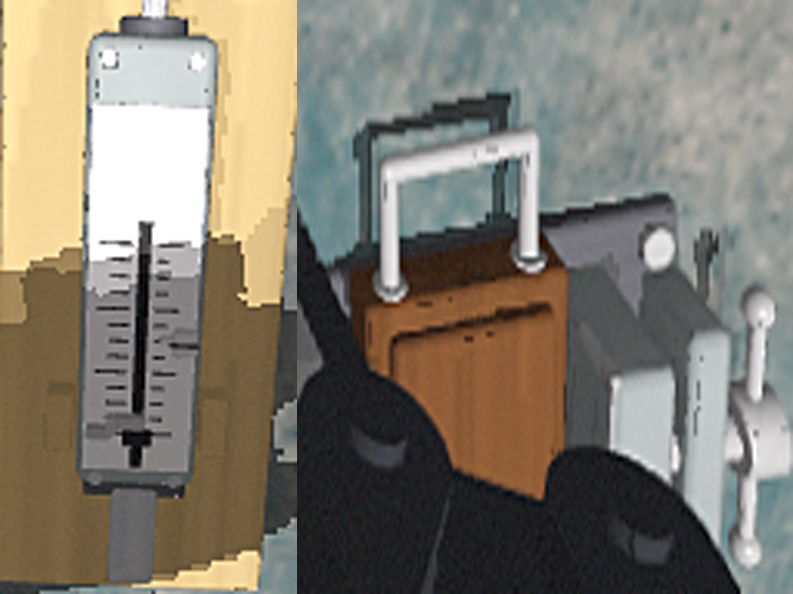

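Run:
```python
from h import *
c=np.load("w1.npy",allow_pickle=True)
f=lambda x,y:(280+x/3.3,120+y/3.3)
Q={n:onz(c,f(*p),z) for n,p,z in[("mark",(180,345),35),("ptr",(137,436),35),("drag",(110,428),35),("front",(135,487),31),("rear",(152,32),31)]}
g=np.array([np.cos(np.radians(-99.1)),np.sin(np.radians(-99.1)),0])
for n in Q: print(n,Q[n].round(1),"x along gauge",(g@(Q[n]-np.array([460,75,31]))).round(1))
P,R=plan([459.5,74.5,45],81,3)
plan([459.5,74.5,7],81,2,P,R)
```

```text
mark [466.2  57.2  35. ] x along gauge 16.6
ptr [452.8  35.3  35. ] x along gauge 40.4
drag [446.5  38.2  35. ] x along gauge 38.5
front [450.4  20.1  31. ] x along gauge 55.8
rear [468.5 129.9  31. ] x along gauge -55.5
[0.0098, 0.0013, 0.091, -0.0002, 0.0, 0.0027]
[0.0098, 0.0012, 0.091, -0.0002, 0.0, 0.0027]
[0.0098, 0.001, 0.091, -0.0002, 0.0, 0.0027]
[0.0, 0.0, 0.038, 0.0, 0.0, 0.0]
[0.0, 0.0, 0.038, 0.0, 0.0, 0.0]
```

>>> {"name": "servo_tool", "arguments": {"plan": [0.01,0.001,0.09,0,0,0.003,1,0.01,0.001,0.09,0,0,0.003,1,0.01,0.001,0.09,0,0,0.003,1,0,0,0.038,0,0,0,1,0,0,0.038,0,0,0,1,0,0,0,0,0,0,0.8,0,0,0,0,0,0,0,0,0,0,0,0,0,0], "grip_force": 40}}

```text
time_s: 3.7
eef_pos: [461.1, 74.7, 9.9]
tool_rot: [0.001, 0.761, 0.648, 0.001]
wrist_force: [0.9, 0.5, -0.9]
width: 0.381
grip_force: 0.6
```

>>> {"name": "servo_tool", "arguments": {"plan": [0,0,0,0,0,0,0,0,0,0,0,0,0,0,0,0,0,0,0,0,0,0,0,0,0,0,0,0]}}

```text
time_s: 4.2
eef_pos: [460.5, 74.8, 9.9]
tool_rot: [0.0, 0.762, 0.648, -0.0]
wrist_force: [-3.0, -0.1, 6.6]
width: 0.344
grip_force: 41.6
```

Run:
```python
from h import *
P,R=tool();print(P,np.degrees(yaw(R)))
P,R=plan([460.5,75,80],81,2)
plan([633,-8,75],90,6,P,R)
```

```text
[460.45213975  74.78333776   9.87076058] 80.77053767188525
[0.0002, 0.0, -0.0701, 0.0001, 0.0001, -0.0006]
[0.0002, 0.0, -0.0701, 0.0001, 0.0001, -0.0006]
[-0.0183, 0.0611, 0.0017, 0.0, 0.0, -0.0083]
[-0.0199, 0.0606, 0.0017, 0.0, 0.0, -0.0083]
[-0.0215, 0.0601, 0.0017, 0.0, 0.0, -0.0083]
[-0.0231, 0.0595, 0.0017, 0.0, 0.0, -0.0083]
[-0.0246, 0.0589, 0.0017, 0.0, 0.0, -0.0083]
[-0.0262, 0.0582, 0.0017, 0.0, 0.0, -0.0083]
```

>>> {"name": "servo_tool", "arguments": {"plan": [0,0,-0.035,0,0,0,0,0,0,-0.05,0,0,0,0,0,0,-0.055,0,0,0,0]}}

```text
time_s: 4.58
eef_pos: [460.0, 74.8, 80.2]
tool_rot: [0.0, 0.761, 0.648, 0.0]
wrist_force: [0.6, -0.1, -2.2]
width: 0.339
grip_force: 40.4
```

>>> {"name": "servo_tool", "arguments": {"plan": [-0.018,0.061,0.002,0,0,-0.0083,0,-0.02,0.061,0.002,0,0,-0.0083,0,-0.021,0.06,0.002,0,0,-0.0083,0,-0.023,0.06,0.002,0,0,-0.0083,0,-0.025,0.059,0.002,0,0,-0.0083,0,-0.026,0.058,0.002,0,0,-0.0083,0,0,0,0.03,0,0,0,0,0,0,0,0,0,0,0]}}

```text
time_s: 5.58
eef_pos: [631.0, -8.4, 56.6]
tool_rot: [-0.001, 0.708, 0.706, -0.001]
wrist_force: [-0.4, 0.1, -2.7]
width: 0.343
grip_force: 40.5
```

Run:
```python
from h import *
s=robot.get_state();P,R=tool(s);print(s["time_s"],P,np.degrees(yaw(R)),s["qpos"].round(2),s["width"])
a=imaging.camera("top");b=imaging.camera("side")
cv2.imwrite("pics/t2.png",np.hstack([cv2.resize(a[140:260,270:430],None,fx=3,fy=3,interpolation=cv2.INTER_CUBIC),cv2.resize(b[200:340,250:400],None,fx=2.1,fy=360/140,interpolation=cv2.INTER_CUBIC)]))
cv2.imwrite("pics/t2full.png",a);cv2.imwrite("pics/s2full.png",b)
```

```text
5.575 [630.97833589  -8.42407095  56.64938015] 89.7912802613361 [ 0.52  0.52 -0.7   1.66  0.37  1.1  -0.29] 0.34340856111159135
```

View pics/t2.png

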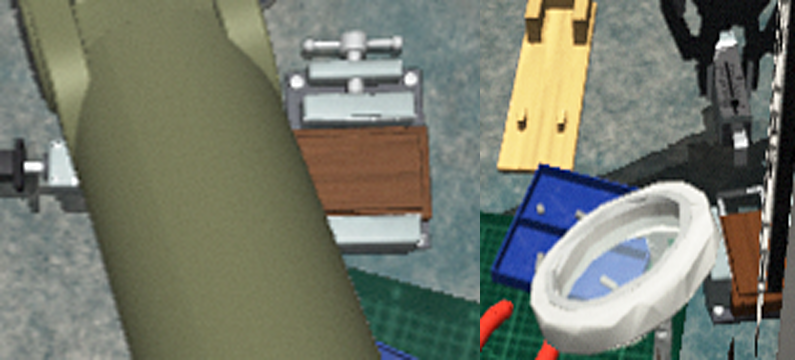

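The top view is blocked by the forearm. The side crop shows the hook end at about (740,155), just above the loop's crossbar at (720–762,190). I'll check this numerically.

Run:
```python
from h import *
c=cam("side")
print("cam",(-c[2].T@c[3]).round(0))
# expected: gauge origin (631,-8.4), underside z=56.6-3.9
z=52.7
for n,X in[("hook arm end top",(631,-8.4-83,z+24)),("arm end L",(625,-91.4,z+24)),("arm end R",(637,-91.4,z+24)),("tongue bottom L",(625,-91.4,z+4)),("tongue bottom R",(637,-91.4,z+4)),("case front top L",(616,-66.4+3,z+25)),("case front top R",(646,-63.4,z+25)),("barL",(612.5,-76.5,14)),("barR",(653.5,-76.5,14)),("edge L",(612.5,-102.5,14)),("edgeR",(653.5,-102.5,14))]:
    print(n,proj(c,X).round(1))
im=cv2.imread("pics/s2full.png")
cv2.imwrite("pics/s2c.png",cv2.resize(im[220:300,340:400],None,fx=10,fy=7.5,interpolation=cv2.INTER_CUBIC))
```

```text
cam [ 479. -785.  726.]
hook arm end top [374.5 257.8]
arm end L [371.4 258. ]
arm end R [377.7 257.5]
tongue bottom L [370.8 265.7]
tongue bottom R [377.1 265.3]
case front top L [364.4 248. ]
case front top R [379.9 247. ]
barL [362.2 276.7]
barR [382.8 275.2]
edge L [364.2 286.2]
edgeR [385.1 284.6]
```

View pics/s2c.png

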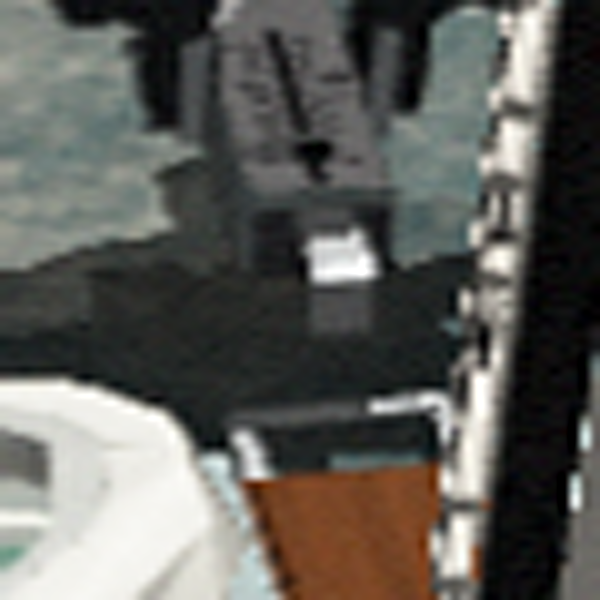

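Predicted and observed hook pixels agree within 1 px. The loop lies about 2–3 mm further in +x, so I'll shift +3 mm and lower.

>>> {"name": "servo_tool", "arguments": {"plan": [0,0.006,0.02,0,0,0,0,0,0,0.02,0,0,0,0,0,0,0.02,0,0,0,0,0,0,0.015,0,0,0,0,0,0,0,0,0,0,0]}}

```text
time_s: 6.3
eef_pos: [635.1, -8.5, 19.3]
tool_rot: [-0.001, 0.708, 0.706, -0.001]
wrist_force: [-0.0, 0.2, -3.8]
width: 0.342
grip_force: 40.5
```

Run:
```python
from h import *
s=robot.get_state();P,R=tool(s);print(s["time_s"],P,np.degrees(yaw(R)),s["wrist_force"],s["width"],R[:,2])
b=imaging.camera("side");cv2.imwrite("pics/s3c.png",cv2.resize(b[220:300,340:400],None,fx=10,fy=7.5,interpolation=cv2.INTER_CUBIC))
```

```text
6.3 [635.06932031  -8.54715502  19.26293092] 89.79861375198395 [-0.00849564  0.24886046 -3.83292973] 0.34224390174548314 [-1.76442254e-03  1.29604767e-04 -9.99998435e-01]
```

View pics/s3c.png

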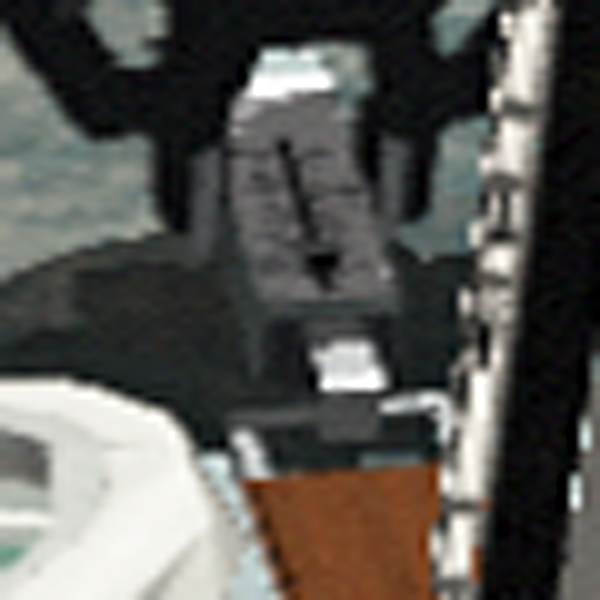

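The tongue now covers the crossbar and its bottom sits between the bar and the plaque edge. Continuing down.

>>> {"name": "servo_tool", "arguments": {"plan": [0,0,0.008,0,0,0,0,0,0,0.008,0,0,0,0,0,0,0.008,0,0,0,0,0,0,0.005,0,0,0,0,0,0,0,0,0,0,0,0,0,0,0,0,0,0]}}

```text
time_s: 7.1
eef_pos: [635.9, -8.6, 5.9]
tool_rot: [0.0, 0.708, 0.706, 0.0]
wrist_force: [-0.3, -0.1, -3.0]
width: 0.343
grip_force: 40.5
```

>>> {"name": "servo_tool", "arguments": {"plan": [0,0,0.002,0,0,0,0,0,0,0.002,0,0,0,0,0,0,0,0,0,0,0,0,0,0,0,0,0,0]}}

```text
time_s: 7.6
eef_pos: [635.9, -8.6, 4.0]
tool_rot: [0.0, 0.708, 0.706, 0.0]
wrist_force: [-1.0, 0.4, -0.5]
width: 0.342
grip_force: 40.7
```

>>> {"name": "servo_tool", "arguments": {"plan": [0,0,0.001,0,0,0,0,0,0,0,0,0,0,0.4,0,0,0,0,0,0,0.6,0,0,0,0,0,0,0.8,0,0,0,0,0,0,1,0,0,0,0,0,0,1]}}

```text
time_s: 8.35
eef_pos: [635.8, -8.6, 3.3]
tool_rot: [0.0, 0.708, 0.706, -0.0]
wrist_force: [0.0, 0.4, 0.3]
width: 1.003
grip_force: 0.0
```

Run:
```python
from h import *
s=robot.get_state();P,R=tool(s);print(s["time_s"],P,np.degrees(yaw(R)),s["wrist_force"],s["width"])
P1,R1=plan([635.5,-8.6,65],90,2)
P1,R1=plan([635.5,82,65],90,2,P1,R1)
```

```text
8.35 [635.82995266  -8.62588823   3.27243976] 89.7858864852865 [0.00543788 0.4075445  0.25277633] 1.003352590885345
[0.0, -0.0003, -0.0617, 0.0, 0.0, -0.0006]
[0.0, -0.0003, -0.0617, 0.0, 0.0, -0.0006]
[0.0906, -0.0, 0.0, 0.0, 0.0, 0.0]
[0.0906, -0.0, 0.0, 0.0, 0.0, 0.0]
```

>>> {"name": "servo_tool", "arguments": {"plan": [0,0,-0.06,0,0,0,1,0,0,-0.12,0,0,0,1,-0.08,0,-0.12,0,0,0,1,0,0,0,0,0,0,1,0,0,0,0,0,0,1]}}

```text
time_s: 8.98
eef_pos: [635.2, -43.2, 144.8]
tool_rot: [-0.0, 0.709, 0.706, -0.0]
wrist_force: [-0.4, 0.1, -0.7]
width: 1.003
grip_force: 0.0
```

Run:
```python
from h import *
s=robot.get_state();P,R=tool(s);print(s["time_s"],P,np.degrees(yaw(R)),s["wrist_force"])
c=cam("wrist");np.save("w2.npy",np.array(c,dtype=object),allow_pickle=True)
im=imaging.camera("wrist");cv2.imwrite("pics/w2.png",im)
for X in[(636,47,25),(636,-64,25),(636,82,22),(636,-91,24),(635,-88,14)]:print(X,proj(c,X).round(0))
```

```text
8.975 [635.2032404  -43.15841614 144.78130021] 89.76803341900623 [-0.36903856  0.07638892 -0.67450493]
(636, 47, 25) [319. 101.]
(636, -64, 25) [319. 259.]
(636, 82, 22) [318.  42.]
(636, -91, 24) [319. 291.]
(635, -88, 14) [318. 282.]
```

View pics/w2.png

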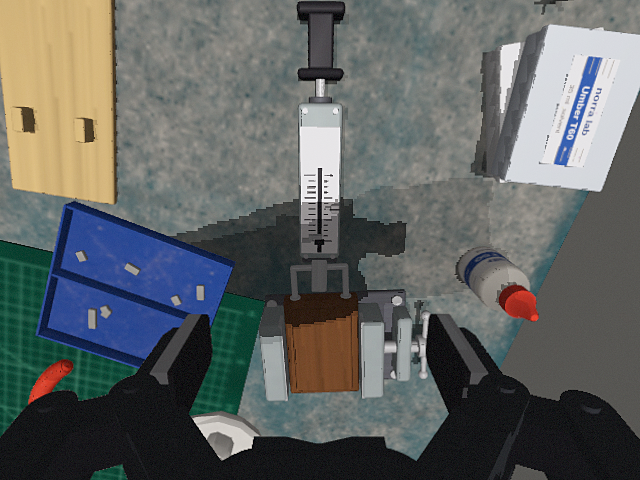

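The picture shows the gauge straight and flat, with its hook over the crossbar at (320,265–290), well centred. The grip waist is at about (320,42). Next I'll check the marker row numerically.

Run:
```python
from h import *
im=cv2.cvtColor(cv2.imread("pics/w2.png"),cv2.COLOR_BGR2GRAY).astype(int)
print("cols 329..340"); 
for r in range(200,250): print(r,im[r,300:342].tolist())
P1,R1=plan([635.8,82,65],90,3)
```

```text
cols 329..340
200 [87, 254, 237, 233, 234, 236, 237, 236, 237, 238, 237, 237, 237, 238, 237, 238, 245, 223, 49, 55, 49, 109, 254, 239, 235, 236, 237, 238, 237, 237, 237, 236, 236, 236, 246, 136, 143, 142, 228, 128, 45, 44]
201 [83, 255, 241, 240, 240, 241, 241, 241, 242, 243, 244, 245, 243, 244, 243, 245, 254, 176, 46, 56, 50, 113, 255, 245, 243, 243, 243, 243, 242, 241, 240, 241, 242, 243, 252, 145, 147, 146, 239, 132, 48, 45]
202 [62, 255, 135, 134, 136, 137, 136, 139, 142, 145, 145, 146, 147, 144, 144, 140, 153, 83, 5, 11, 10, 43, 153, 142, 140, 141, 141, 140, 138, 136, 137, 137, 138, 141, 144, 151, 154, 154, 132, 53, 49, 47]
203 [64, 255, 142, 144, 149, 148, 149, 154, 74, 12, 10, 15, 12, 14, 12, 78, 164, 94, 11, 21, 11, 46, 163, 157, 41, 41, 45, 38, 113, 151, 149, 150, 152, 156, 95, 94, 98, 100, 94, 64, 46, 43]
204 [69, 255, 146, 149, 152, 151, 150, 151, 155, 162, 164, 164, 165, 164, 161, 160, 165, 97, 14, 21, 21, 52, 168, 156, 160, 161, 162, 159, 156, 154, 155, 113, 67, 69, 71, 72, 73, 76, 82, 59, 50, 35]
205 [74, 160, 149, 150, 149, 150, 150, 151, 154, 151, 153, 154, 151, 152, 
[... 8221 characters left out ...]
, 104, 106, 105, 105, 104, 113, 62, 4, 8, 0, 60, 115, 105, 104, 104, 104, 101, 103, 106, 103, 107, 107, 102, 105, 106, 107, 96, 62, 49, 40, 47]
248 [61, 100, 107, 105, 105, 107, 103, 103, 104, 101, 105, 104, 103, 104, 104, 105, 118, 30, 6, 10, 6, 60, 112, 105, 105, 104, 107, 103, 104, 104, 105, 103, 102, 106, 103, 106, 110, 93, 61, 42, 42, 46]
249 [61, 97, 108, 104, 103, 106, 107, 105, 106, 105, 103, 104, 103, 104, 106, 107, 117, 28, 0, 12, 10, 60, 113, 107, 102, 102, 105, 104, 104, 105, 105, 104, 105, 105, 103, 105, 107, 83, 62, 39, 44, 47]
[0.083, 0.0006, 0.0527, -0.0002, -0.0001, -0.0003]
[0.083, 0.0007, 0.0526, -0.0002, -0.0001, -0.0003]
[0.083, 0.0007, 0.0526, -0.0002, -0.0001, -0.0003]
```

The marker line is at row 209 and the pointer bar at row 242, a gap of about 23.3 mm. Now over the grip, then down and take the waist.

>>> {"name": "servo_tool", "arguments": {"plan": [0.083,0.001,0.04,0,0,0,1,0.083,0.001,0.04,0,0,0,1,0.084,0,0.05,0,0,0,1,0,0,0.08,0,0,0,1,0,0,0.05,0,0,0,1,0,0,0.022,0,0,0,1,0,0,0,0,0,0,1]}}

```text
time_s: 9.9
eef_pos: [636.0, 82.3, 3.0]
tool_rot: [-0.001, 0.708, 0.706, -0.001]
wrist_force: [0.1, 0.0, 0.3]
width: 1.0
grip_force: 0.0
```

>>> {"name": "servo_tool", "arguments": {"plan": [0,0,0,0,0,0,0.6,0,0,0,0,0,0,0.35,0,0,0,0,0,0,0.25,0,0,0,0,0,0,0.1,0,0,0,0,0,0,0,0,0,0,0,0,0,0,0,0,0,0,0,0,0]}}

```text
time_s: 10.78
eef_pos: [637.3, 81.7, 4.7]
tool_rot: [0.0, 0.708, 0.706, -0.0]
wrist_force: [-1.3, -0.3, 5.2]
width: 0.176
grip_force: 42.9
```

Run:
```python
from h import *
s=robot.get_state();P,R=tool(s);print(s["time_s"],P,np.degrees(yaw(R)),s["wrist_force"],s["width"],s["grip_force"])
a=imaging.camera("top");cv2.imwrite("pics/t4.png",a)
c=cam("top");
for X in[(635.8,-45,31),(635.8,-25,31),(635.8,82,20)]:print(proj(c,X).round(1))
```

```text
10.775 [637.27254145  81.72433625   4.71204645] 89.78998033694262 [-1.3316564  -0.30532441  5.19396375] 0.17585233280454463 42.89611279964447
[335.1 196.5]
[324.4 196.4]
[267.8 197. ]
```

Waist held. I'll relieve the press on the worktop slightly and take up the slack.

>>> {"name": "servo_tool", "arguments": {"plan": [0,0,-0.002,0,0,0,0,0.004,0,0,0,0,0,0,0.004,0,0,0,0,0,0,0.004,0,0,0,0,0,0,0,0,0,0,0,0,0]}}

```text
time_s: 11.45
eef_pos: [636.8, 88.4, 5.0]
tool_rot: [-0.0, 0.708, 0.706, 0.0]
wrist_force: [0.7, -0.9, -0.9]
width: 0.18
grip_force: 42.1
```

>>> {"name": "servo_tool", "arguments": {"plan": [0.004,0,0,0,0,0,0,0.004,0,0,0,0,0,0,0,0,0,0,0,0,0]}}

```text
time_s: 11.82
eef_pos: [636.9, 91.8, 5.0]
tool_rot: [-0.0, 0.708, 0.706, -0.0]
wrist_force: [-0.3, -1.6, -1.8]
width: 0.174
grip_force: 42.0
```

>>> {"name": "servo_tool", "arguments": {"plan": [0.004,0,0,0,0,0,0,0.004,0,0,0,0,0,0,0,0,0,0,0,0,0]}}

```text
time_s: 12.2
eef_pos: [637.0, 95.4, 5.1]
tool_rot: [0.0, 0.708, 0.706, -0.0]
wrist_force: [-0.3, -2.9, -1.9]
width: 0.175
grip_force: 41.9
```

Run:
```python
from h import *
s=robot.get_state();P,R=tool(s);print(s["time_s"],P,np.degrees(yaw(R)),s["wrist_force"],s["width"],s["grip_force"])
a=imaging.camera("top");cv2.imwrite("pics/t5.png",a);b=cv2.imread("pics/t4.png")
f=lambda i:cv2.resize(i[170:225,270:390],None,fx=6.5,fy=5,interpolation=cv2.INTER_CUBIC)
cv2.imwrite("pics/v.png",np.vstack([f(b),f(a)]))
```

```text
12.2 [637.03259243  95.3794511    5.12515873] 89.78015814534815 [-0.25392021 -2.89612806 -1.92865153] 0.17468168837827208 41.94741189479828
```

View pics/v.png

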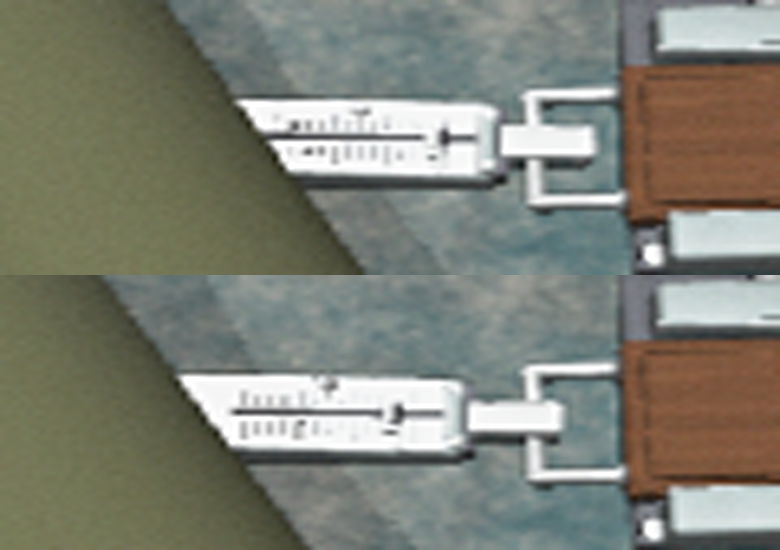

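The crops show the pointer at x=442→395, the marker at 360→326 and the hook end at 595→563. So the gauge slid about 9 mm until hooked, and the grip is now out about 4.5 mm, with about 18.5 mm left. Pulling 14 mm more, then measuring.

>>> {"name": "servo_tool", "arguments": {"plan": [0.006,0,0,0,0,0,0,0.006,0,0,0,0,0,0,0.006,0,0,0,0,0,0,0.006,0,0,0,0,0,0,0.004,0,0,0,0,0,0,0,0,0,0,0,0,0,0,0,0,0,0,0,0]}}

```text
time_s: 13.12
eef_pos: [637.2, 109.1, 5.2]
tool_rot: [0.0, 0.708, 0.706, -0.001]
wrist_force: [-1.0, -6.2, -1.9]
width: 0.176
grip_force: 41.9
```

```bash
cat > m.py <<'E'
from h import *
def prof(im,lab):
    g=cv2.cvtColor(im,cv2.COLOR_BGR2GRAY).astype(int)
    print(lab)
    for r in range(187,207): print(r,g[r,302:350].tolist())
E
python3 - <<'E'
from m import *
s=robot.get_state();P,R=tool(s);print(s["time_s"],P,s["wrist_force"],s["width"])
a=imaging.camera("top");cv2.imwrite("pics/t6.png",a)
prof(cv2.imread("pics/t5.png"),"t5");prof(a,"t6")
E
```

```text
13.125 [637.15663237 109.07323364   5.15108595] [-0.99015913 -6.24230148 -1.87337919] 0.17575678246081985
t5
187 [120, 120, 109, 116, 113, 108, 104, 120, 124, 124, 122, 128, 131, 157, 151, 136, 132, 129, 129, 133, 140, 134, 130, 121, 116, 128, 130, 127, 123, 120, 120, 117, 120, 125, 126, 127, 128, 121, 120, 116, 124, 133, 132, 129, 128, 133, 135, 143]
188 [122, 121, 121, 128, 123, 115, 107, 116, 119, 123, 123, 122, 126, 134, 130, 132, 135, 137, 134, 129, 136, 130, 123, 121, 124, 131, 129, 124, 121, 120, 118, 114, 119, 114, 117, 118, 126, 117, 131, 136, 126, 124, 124, 126, 132, 133, 140, 135]
189 [90, 93, 98, 93, 92, 91, 85, 79, 107, 113, 118, 118, 116, 114, 119, 123, 126, 114, 130, 112, 117, 121, 128, 129, 125, 128, 122, 118, 113, 113, 111, 111, 116, 117, 107, 107, 114, 119, 131, 141, 129, 123, 120, 126, 135, 133, 132, 129]
190 [241, 241, 241, 242, 243, 243, 243, 241, 243, 252, 254, 253, 253, 244, 237, 235, 168, 219, 170, 179, 211, 198, 189, 189, 186, 162, 173, 178, 167, 168, 162, 164, 123, 104, 102, 102, 92, 108, 109, 118, 128, 134, 126, 129, 124, 119, 121, 117]
191 [248, 248, 248, 
[... 7886 characters left out ...]
65, 63, 66, 62, 59, 62]
204 [168, 165, 168, 170, 168, 158, 188, 203, 200, 202, 199, 207, 214, 223, 227, 228, 229, 235, 241, 244, 251, 233, 243, 254, 253, 251, 251, 250, 251, 251, 253, 255, 255, 255, 255, 255, 208, 136, 132, 132, 105, 118, 137, 138, 141, 127, 114, 122]
205 [69, 70, 72, 70, 71, 69, 76, 85, 83, 86, 82, 86, 84, 94, 96, 102, 100, 103, 109, 113, 120, 108, 116, 126, 126, 139, 144, 152, 155, 156, 135, 134, 140, 137, 141, 141, 150, 155, 103, 60, 41, 109, 129, 134, 139, 151, 142, 138]
206 [60, 66, 62, 64, 62, 63, 62, 63, 65, 62, 63, 61, 58, 56, 68, 68, 65, 66, 65, 65, 66, 70, 65, 68, 69, 70, 67, 70, 76, 74, 74, 66, 68, 68, 66, 65, 78, 83, 60, 39, 44, 105, 117, 121, 134, 145, 145, 144]
```

>>> {"name": "servo_tool", "arguments": {"plan": [0.004,0,0,0,0,0,0,0.004,0,0,0,0,0,0,0,0,0,0,0,0,0]}}

```text
time_s: 13.55
eef_pos: [637.2, 112.5, 5.1]
tool_rot: [0.001, 0.709, 0.706, -0.001]
wrist_force: [-0.6, -6.2, -1.9]
width: 0.176
grip_force: 41.9
```

Run:
```python
from m import *
s=robot.get_state();P,R=tool(s);print(s["time_s"],P,s["wrist_force"],s["width"])
a=imaging.camera("top");cv2.imwrite("pics/t7.png",a);cv2.imwrite("pics/s7.png",imaging.camera("side"))
g=cv2.cvtColor(a,cv2.COLOR_BGR2GRAY).astype(int)
for r in range(189,204): print(r,g[r,312:332].tolist())
c=cam("side")
for y in(-10,-20,-30,-40):print(y,proj(c,(637,y,31)).round(1))
b=cv2.cvtColor(cv2.imread("pics/s7.png"),cv2.COLOR_BGR2GRAY).astype(int)
for r in range(226,256): print(r,b[r,360:384].tolist())
```

```text
13.55 [637.22564228 112.52518232   5.06778379] [-0.59358521 -6.23853475 -1.92945705] 0.17554967940660546
189 [115, 118, 113, 117, 118, 119, 120, 113, 130, 126, 120, 120, 125, 129, 126, 124, 120, 119, 115, 114]
190 [255, 254, 253, 253, 241, 236, 219, 231, 179, 165, 208, 214, 194, 190, 190, 188, 160, 170, 172, 166]
191 [248, 248, 248, 248, 249, 250, 250, 245, 186, 136, 248, 252, 250, 251, 251, 251, 252, 252, 252, 252]
192 [246, 246, 246, 247, 247, 248, 239, 179, 135, 124, 247, 248, 247, 247, 247, 247, 247, 247, 247, 248]
193 [248, 248, 248, 248, 214, 245, 242, 233, 163, 245, 251, 248, 240, 245, 246, 246, 246, 246, 246, 246]
194 [245, 215, 223, 248, 201, 245, 199, 232, 172, 249, 246, 248, 239, 245, 240, 246, 239, 246, 240, 245]
195 [249, 205, 245, 254, 208, 249, 205, 247, 204, 167, 152, 250, 243, 248, 225, 246, 240, 248, 241, 234]
196 [206, 195, 204, 212, 192, 204, 229, 236, 249, 178, 75, 230, 243, 242, 239, 243, 241, 243, 243, 239]
197 [82, 79, 80, 79, 83, 79, 93, 137, 243, 172, 46, 91, 95, 96, 94, 97, 101, 98, 96, 97]
198 [255, 241, 227, 233, 238, 236, 233, 242, 252, 172, 47, 213, 236
[... 3416 characters left out ...]
15, 225, 162, 100, 36, 5, 0, 63, 148, 198, 208, 207, 151, 129, 127, 120, 111, 106, 112, 118]
251 [69, 48, 118, 181, 114, 116, 125, 183, 200, 96, 26, 205, 255, 255, 255, 255, 251, 150, 113, 113, 114, 115, 116, 119]
252 [67, 50, 56, 250, 219, 225, 232, 243, 255, 209, 81, 255, 255, 255, 250, 255, 255, 180, 107, 116, 128, 119, 119, 123]
253 [69, 54, 54, 179, 252, 252, 251, 239, 243, 210, 74, 228, 243, 237, 254, 255, 255, 197, 105, 114, 124, 123, 131, 133]
254 [78, 53, 47, 120, 255, 255, 255, 243, 246, 244, 107, 213, 233, 247, 254, 255, 255, 208, 116, 120, 131, 134, 140, 141]
255 [112, 76, 52, 144, 255, 255, 255, 255, 255, 255, 183, 152, 224, 255, 255, 255, 255, 245, 147, 125, 137, 136, 141, 138]
```

>>> {"name": "servo_tool", "arguments": {"plan": [0.0025,0,0,0,0,0,0,0.0025,0,0,0,0,0,0,0,0,0,0,0,0,0]}}

```text
time_s: 14.02
eef_pos: [637.3, 114.5, 5.0]
tool_rot: [0.001, 0.709, 0.706, -0.001]
wrist_force: [-0.5, -6.6, -2.3]
width: 0.174
grip_force: 42.0
```

Run:
```python
from m import *
s=robot.get_state();P,R=tool(s);print(s["time_s"],P,s["wrist_force"],s["width"])
a=imaging.camera("top");cv2.imwrite("pics/t8.png",a)
g=cv2.cvtColor(a,cv2.COLOR_BGR2GRAY).astype(int)
for r in range(189,204): print(r,g[r,312:332].tolist())
c=np.load("w2.npy",allow_pickle=True)
for z in (27,32):
  print(z,[onz(c,(320,r),z)[1].round(1) for r in(203,208.6,209.4,240.5,242,219.4,214,258)])
```

```text
14.025 [637.27294265 114.51560912   5.02719272] [-0.49658638 -6.60988801 -2.28607119] 0.1738763125922568
189 [118, 117, 114, 118, 117, 120, 118, 112, 127, 128, 123, 120, 125, 132, 127, 127, 123, 121, 114, 114]
190 [255, 253, 254, 253, 243, 235, 219, 231, 178, 163, 207, 214, 195, 191, 186, 187, 161, 172, 171, 166]
191 [248, 248, 248, 249, 249, 250, 250, 246, 187, 136, 249, 252, 250, 251, 251, 251, 252, 252, 252, 252]
192 [246, 246, 246, 247, 248, 248, 240, 173, 127, 116, 247, 249, 247, 247, 247, 247, 247, 247, 247, 248]
193 [247, 247, 247, 248, 212, 244, 243, 233, 160, 245, 251, 248, 239, 245, 246, 246, 246, 246, 246, 246]
194 [245, 215, 244, 249, 205, 244, 212, 234, 170, 249, 245, 247, 239, 245, 240, 246, 240, 245, 240, 245]
195 [249, 209, 247, 254, 207, 247, 206, 247, 191, 172, 199, 249, 242, 248, 241, 248, 241, 248, 242, 235]
196 [206, 194, 204, 213, 196, 202, 236, 252, 178, 77, 224, 245, 240, 243, 240, 243, 240, 243, 241, 240]
197 [79, 80, 84, 80, 78, 73, 194, 248, 176, 42, 83, 101, 94, 93, 97, 97, 97, 99, 99, 95]
198 [255, 240, 225, 233, 237, 232, 248, 253, 174, 42, 212, 236, 233
[... 173 characters left out ...]
50, 242, 251, 237, 240, 178, 246, 221, 244, 241, 247, 226, 245, 240, 246]
201 [243, 213, 245, 207, 244, 249, 204, 136, 134, 163, 156, 247, 222, 244, 239, 245, 218, 243, 239, 245]
202 [248, 248, 249, 204, 243, 249, 250, 236, 242, 205, 245, 250, 206, 241, 247, 247, 246, 247, 246, 247]
203 [252, 252, 252, 251, 251, 251, 252, 240, 231, 191, 247, 250, 249, 249, 249, 248, 248, 248, 248, 248]
27 [np.float64(-20.6), np.float64(-24.7), np.float64(-25.3), np.float64(-48.7), np.float64(-49.9), np.float64(-32.7), np.float64(-28.6), np.float64(-62.5)]
32 [np.float64(-19.4), np.float64(-23.4), np.float64(-24.0), np.float64(-47.0), np.float64(-48.2), np.float64(-31.3), np.float64(-27.3), np.float64(-60.6)]
```

Pointer at column 320.9 and marker line at about 320.3, so under 1 mm is left. A small nudge, then hold 2.5 s.

>>> {"name": "servo_tool", "arguments": {"plan": [0.0014,0,0,0,0,0,0,0,0,0,0,0,0,0,0,0,0,0,0,0,0,0,0,0,0,0,0,0,0,0,0,0,0,0,0,0,0,0,0,0,0,0,0,0,0,0,0,0,0,0,0,0,0,0,0,0]}}

```text
time_s: 15.08
eef_pos: [637.3, 115.0, 5.0]
tool_rot: [0.001, 0.709, 0.705, -0.001]
wrist_force: [-0.2, -7.1, -2.3]
width: 0.177
grip_force: 42.0
```

>>> {"name": "servo_tool", "arguments": {"plan": [0,0,0,0,0,0,0,0,0,0,0,0,0,0,0,0,0,0,0,0,0,0,0,0,0,0,0,0,0,0,0,0,0,0,0,0,0,0,0,0,0,0,0,0,0,0,0,0,0,0,0,0,0,0,0,0]}}

```text
time_s: 16.08
eef_pos: [637.3, 115.0, 5.0]
tool_rot: [0.001, 0.709, 0.705, -0.001]
wrist_force: [-1.0, -6.6, -1.8]
width: 0.175
grip_force: 42.0
```

>>> {"name": "servo_tool", "arguments": {"plan": [0,0,0,0,0,0,0,0,0,0,0,0,0,0,0,0,0,0,0,0,0,0,0,0,0,0,0,0,0,0,0,0,0,0,0,0,0,0,0,0,0,0,0,0,0,0,0,0,0,0,0,0,0,0,0,0]}}

```text
time_s: 17.08
eef_pos: [637.3, 115.0, 5.0]
tool_rot: [0.001, 0.709, 0.705, -0.001]
wrist_force: [0.1, -7.2, -2.2]
width: 0.172
grip_force: 42.0
```

Run:
```python
from m import *
s=robot.get_state();P,R=tool(s);print(s["time_s"],P,s["wrist_force"],s["width"])
a=imaging.camera("top");cv2.imwrite("pics/t9.png",a)
g=cv2.cvtColor(a,cv2.COLOR_BGR2GRAY).astype(int)
for r in range(190,204): print(r,g[r,314:326].tolist())
```

```text
17.075 [637.3070359  115.00586161   5.01135983] [ 0.13297189 -7.15003639 -2.23357706] 0.17247024076171524
190 [253, 253, 243, 237, 219, 230, 178, 165, 210, 217, 194, 193]
191 [248, 248, 249, 249, 250, 248, 186, 139, 248, 252, 251, 251]
192 [246, 247, 248, 248, 240, 171, 127, 120, 246, 249, 247, 247]
193 [247, 248, 214, 244, 243, 232, 160, 246, 250, 247, 240, 245]
194 [244, 250, 203, 245, 212, 236, 172, 248, 245, 246, 239, 246]
195 [247, 254, 205, 248, 207, 216, 150, 217, 236, 249, 241, 248]
196 [205, 209, 191, 202, 244, 233, 133, 102, 226, 244, 240, 242]
197 [80, 79, 77, 75, 235, 230, 129, 33, 84, 98, 93, 96]
198 [225, 232, 238, 231, 247, 234, 125, 72, 216, 237, 232, 234]
199 [246, 213, 148, 246, 246, 231, 138, 248, 212, 246, 226, 246]
200 [246, 207, 242, 250, 251, 254, 223, 254, 205, 246, 222, 244]
201 [245, 201, 244, 249, 208, 129, 120, 148, 153, 246, 223, 244]
202 [249, 200, 243, 249, 250, 235, 240, 182, 244, 250, 207, 242]
203 [252, 251, 251, 251, 252, 240, 232, 178, 247, 251, 249, 249]
```

The pointer and marker columns now coincide (320–321). Easing the grip home with about 3 mm of extra push, which stays within the hook slack.

>>> {"name": "servo_tool", "arguments": {"plan": [-0.004,0,0,0,0,0,0,-0.005,0,0,0,0,0,0,-0.005,0,0,0,0,0,0,-0.005,0,0,0,0,0,0,-0.005,0,0,0,0,0,0,-0.005,0,0,0,0,0,0,-0.005,0,0,0,0,0,0,0,0,0,0,0,0,0]}}

```text
time_s: 18.12
eef_pos: [637.2, 99.9, 5.3]
tool_rot: [0.0, 0.708, 0.706, 0.0]
wrist_force: [-0.8, -3.1, -2.0]
width: 0.177
grip_force: 42.0
```

>>> {"name": "servo_tool", "arguments": {"plan": [-0.005,0,0,0,0,0,0,-0.005,0,0,0,0,0,0,-0.005,0,0,0,0,0,0,-0.005,0,0,0,0,0,0,0,0,0,0,0,0,0,0,0,0,0,0,0,0]}}

```text
time_s: 18.88
eef_pos: [637.3, 90.6, 5.4]
tool_rot: [-0.0, 0.708, 0.706, 0.0]
wrist_force: [-0.0, 0.5, -2.7]
width: 0.172
grip_force: 41.9
```

Run:
```python
from m import *
s=robot.get_state();P,R=tool(s);print(s["time_s"],P,s["wrist_force"],s["width"])
a=imaging.camera("top");cv2.imwrite("pics/t10.png",a)
g=cv2.cvtColor(a,cv2.COLOR_BGR2GRAY).astype(int)
for r in range(190,205): print(r,g[r,312:352].tolist())
```

```text
18.875 [637.27540551  90.58684733   5.42974814] [-0.01200993  0.544103   -2.65424702] 0.171589574933716
190 [239, 242, 244, 245, 244, 244, 223, 253, 221, 240, 253, 254, 254, 244, 239, 237, 235, 228, 221, 219, 214, 192, 183, 185, 183, 153, 163, 151, 117, 116, 125, 134, 128, 129, 124, 117, 122, 121, 148, 242]
191 [248, 248, 248, 249, 249, 249, 242, 251, 227, 245, 250, 249, 248, 248, 248, 249, 249, 249, 249, 250, 251, 251, 251, 252, 252, 252, 254, 240, 201, 121, 113, 131, 129, 132, 137, 127, 126, 113, 133, 242]
192 [245, 245, 245, 247, 247, 247, 241, 210, 136, 164, 245, 247, 246, 247, 246, 246, 246, 247, 247, 247, 247, 247, 247, 247, 247, 248, 249, 234, 246, 184, 122, 116, 131, 135, 134, 128, 135, 121, 129, 247]
193 [246, 246, 246, 246, 225, 244, 248, 239, 233, 248, 248, 247, 247, 240, 245, 246, 246, 246, 246, 246, 247, 241, 246, 247, 246, 246, 248, 237, 229, 141, 111, 106, 113, 122, 117, 123, 129, 129, 131, 239]
194 [223, 243, 238, 245, 218, 244, 242, 237, 209, 246, 242, 246, 238, 231, 246, 240, 246, 240, 246, 241, 248, 243, 249, 249, 247, 247, 245, 231, 199, 125, 111, 77, 84, 100, 100
[... 1333 characters left out ...]
 246, 247, 237, 245, 246, 246, 246, 246, 233, 196, 122, 129, 91, 67, 101, 112, 112, 111, 113, 113, 147]
202 [247, 247, 247, 248, 238, 245, 247, 248, 244, 231, 247, 248, 240, 245, 247, 247, 246, 246, 246, 246, 247, 238, 245, 246, 246, 247, 246, 237, 240, 163, 110, 76, 56, 55, 59, 59, 63, 53, 45, 199]
203 [254, 254, 254, 254, 254, 254, 254, 254, 215, 166, 250, 253, 251, 250, 250, 250, 250, 250, 249, 249, 249, 249, 248, 248, 249, 250, 250, 225, 198, 118, 102, 80, 67, 69, 67, 62, 58, 61, 49, 206]
204 [166, 166, 173, 171, 160, 158, 189, 201, 186, 177, 193, 215, 224, 227, 228, 228, 230, 238, 242, 249, 252, 252, 252, 251, 247, 246, 225, 149, 171, 119, 96, 75, 125, 138, 139, 127, 119, 120, 114, 203]
```

The pointer is back at column 333.4, a 24 mm gap, so the grip is home. Releasing and retreating.

>>> {"name": "servo_tool", "arguments": {"plan": [0,0,0.002,0,0,0,0.15,0,0,0,0,0,0,0.25,0,0,0,0,0,0,0.4,0,0,0,0,0,0,0.6,0,0,0,0,0,0,0.8,0,0,0,0,0,0,0.8,0,0,-0.03,0,0,0,0.8,0,0,-0.08,0,0,0,0.8]}}

```text
time_s: 19.92
eef_pos: [635.7, 89.6, 58.7]
tool_rot: [-0.001, 0.708, 0.706, -0.001]
wrist_force: [-0.0, -0.1, 0.1]
width: 0.801
grip_force: 0.0
```

>>> {"name": "servo_tool", "arguments": {"plan": [0,0,-0.1,0,0,0,0.8,-0.08,0,-0.06,0,0,0,0.8,-0.1,0,0,0,0,0,0.8,-0.08,0,0,0,0,0,0.8,0,0,0,0,0,0,0.8,0,0,0,0,0,0,0.8,0,0,0,0,0,0,0.8,0,0,0,0,0,0,0.8]}}

```text
time_s: 20.92
eef_pos: [636.7, -38.5, 139.5]
tool_rot: [-0.0, 0.708, 0.707, 0.0]
wrist_force: [-0.1, 0.8, 0.6]
width: 0.796
grip_force: 0.0
```

Run:
```python
from m import *
s=robot.get_state();P,R=tool(s);print(s["time_s"],P,s["wrist_force"],s["width"])
c=cam("wrist");im=imaging.camera("wrist");cv2.imwrite("pics/w9.png",im)
g=cv2.cvtColor(im,cv2.COLOR_BGR2GRAY).astype(int)
p=[proj(c,(637.3,y,28)) for y in(-10,-25,-48,-62,-85)];print(np.round(p,1).tolist())
x=int(p[1][0]);r0=int(p[0][1]);r1=int(p[3][1])
for r in range(r0,r1,1): print(r,g[r,x-18:x+20:2].tolist())
```

```text
20.925 [636.6965438  -38.45389639 139.49045237] [-0.05700852  0.79113705  0.5636532 ] 0.7960184654921906
[[318.6, 196.8], [318.6, 217.8], [318.7, 248.6], [318.7, 266.5], [318.7, 294.7]]
196 [233, 231, 230, 231, 233, 231, 231, 235, 71, 54, 167, 233, 232, 231, 231, 231, 229, 231, 235]
197 [234, 229, 231, 234, 237, 237, 236, 239, 73, 59, 170, 234, 234, 233, 230, 231, 231, 232, 236]
198 [233, 230, 230, 240, 201, 202, 253, 249, 74, 53, 170, 239, 241, 237, 231, 235, 236, 237, 241]
199 [233, 230, 231, 209, 33, 30, 24, 168, 76, 53, 109, 208, 63, 52, 234, 242, 211, 212, 214]
200 [233, 230, 231, 249, 74, 83, 79, 65, 72, 79, 71, 242, 251, 246, 239, 50, 59, 56, 69]
201 [234, 232, 232, 241, 232, 238, 237, 226, 225, 228, 236, 243, 247, 249, 250, 110, 168, 87, 89]
202 [238, 237, 238, 239, 217, 227, 220, 214, 217, 218, 234, 86, 143, 95, 99, 213, 244, 134, 127]
203 [189, 193, 192, 190, 214, 221, 211, 207, 213, 220, 228, 152, 126, 100, 100, 224, 251, 140, 135]
204 [76, 69, 68, 59, 213, 220, 208, 206, 101, 106, 104, 118, 87, 146, 151, 124, 133, 140, 139]
205 [240, 240, 239, 235, 218, 225, 70, 146, 40, 
[... 4766 characters left out ...]
 73, 70, 72, 73, 70, 68, 70, 37, 38, 34, 33, 29, 44]
258 [42, 30, 35, 35, 27, 73, 81, 80, 83, 83, 87, 80, 83, 27, 34, 33, 36, 37, 45]
259 [46, 34, 42, 39, 37, 87, 79, 80, 79, 80, 79, 80, 79, 25, 38, 36, 37, 32, 42]
260 [51, 51, 53, 52, 36, 81, 73, 80, 80, 82, 81, 79, 77, 39, 42, 36, 39, 46, 45]
261 [45, 55, 47, 46, 36, 81, 76, 77, 80, 81, 80, 77, 75, 36, 47, 41, 42, 38, 43]
262 [47, 45, 48, 45, 40, 80, 79, 78, 82, 82, 79, 75, 77, 39, 40, 46, 47, 47, 47]
263 [53, 50, 48, 42, 40, 86, 80, 76, 81, 81, 79, 78, 79, 38, 48, 42, 43, 44, 43]
264 [54, 49, 49, 42, 40, 82, 76, 78, 81, 82, 79, 77, 76, 44, 46, 42, 46, 42, 40]
265 [48, 46, 48, 53, 43, 82, 79, 76, 80, 79, 83, 76, 79, 41, 43, 43, 49, 49, 42]
```

The drag needle moved about 22.5 mm from its initial ~2 mm, which puts it at about 24 mm, level with the marker. The gauge is hooked, flat and released, so I'm handing in.

```bash
python3 -c "
from plant import order
print(order.job_done())"
```

```text
the job is handed in; nothing more can be done
None
```

The job is handed in, but the judge returned no verdict: by my camera measurements the pointer was held level with the set marker for over 2 s, the grip was eased home, and the gauge lies hooked and released with the drag pointer at the marker (both about 24 mm).

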